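# Clamp a signal splitter in the cam test jig

### The arm

A 6-joint arm with a two-finger parallel gripper is mounted at the origin on the work surface. World frame = base frame: x ahead of the robot, y to its left, z up, the work surface at z = 0. Lengths are in mm, angles in rad, forces in N, time in s.
With the tool pointing down it reaches from about 275 to 750 mm from the base axis. Payload 10.2 kg.
Tool frame: the origin (TCP) lies at the very end of the fingers, on their centre line; the grasp point (between the pads) lies 19 mm behind it; z points along the fingers, y is the line along which they close (so a half turn about z gives the same grasp; the last joint's range is limited). The gripper opens to 85 mm and grips with 20 to 120 N. Pads are 22 mm wide; open, the fingers measure 114 mm over their backs; the gripper's body (76 mm by 85 mm) begins 54 mm behind the grasp point. The pads swing forward as they close: fully open they stand 13 mm farther back than shut.
Start: joints at [-1.444, 0.313, 1.498, -0, 1.331, -0.223], TCP at [179.91, -493.217, 231.294] pointing down, gripper open.
Joint ranges: [-2.94, 2.94], [-0.97, 2.17], [0.19, 2.56], [-1.23, 4.37], [0.02, 3.11], [-2.88, 2.88]. Speed limits (rad/s): [2.39, 2.39, 3.01, 3.14, 3.14, 3.14].

### API

Orientations are given as a unit quaternion [w, x, y, z].
In Python, from rig import monitor, eyes, job gives the robot as it stands. The module is installed in compiled form; this text tells all that it offers.
- The arm moves only by the tool send_rows, never from a script. Its argument "targets" is one flat list of numbers, 7 for each row, row after row: the turn, a rotation vector about the tool's x, y, z in degrees, then the shift along the tool's x, y, z in units of 60 mm (1.0 is 60 mm), then the opening, from -1 (shut) to 1 (fully open), so that 0 is half open. A call has 1 to 5 rows; each row shifts and turns the commanded pose from where the row before left it, along the tool's axes as they then stand; what a row does not reach is not made up. A row lasts 1/8 s, in which the tool goes at most 62.5 mm and 10.7 degrees, less where a joint would pass 70% of its speed; a pose out of reach is approached as far as the arm can. A call is refused whole if a number of a shift passes 1 or a number of a turn 10.7, either way. A call with a gripper value outside its range is refused whole. The fingers move at their own pace and stop on an object; "newtons" is the grip in N (left out, the last holds). Time passes only in rows, so rows that do not move let the fingers close. It gives the time, the measured TCP pose, the force, the opening and the grip force at its end, in the units of the state.
- monitor.sense(): the state, without advancing time (a new reading comes with each control period).
- eyes.capture(name): name is "side" or "top" or "wrist"; returns a dict with "img" (384x512x3 uint8, red, green, blue), "K" (3x3 intrinsics, pixels), "R" (3x3) and "t" (3): a world point X has camera coordinates R X + t. Camera axes: x right, y down, z forward; pixel columns grow to the right and rows downward; lengths in mm; the calibration is good to about 2 mm. A picture is of the moment at which its call begins. There is no depth.
- job.finish_job(): hands the job in; it is judged then, once.
The state is a dict: "time_s": time; "joints": joint angles; "dq": joint speeds; "tau": joint torques, N m; "eef_pos": TCP position; "ee_rot": TCP orientation; "force": force on the tool from outside, world axes, zero at the start; "wrist_torque": the same for the moment, N m; "grip_width": opening from 0.0 (shut) to 1.0 (fully open); "grip_force": force on a finger pad.
Only numpy, scipy, OpenCV 4.12 (cv2) and the standard library are available. Lean on these libraries where they do the work, as an engineer would, in place of code of your own. Each camera call takes 0.05 s, during which the arm holds its last target. There are 200 camera calls.

### The job

Set the aluminium splitter box, the one with four coax sockets on its lid, in the nest of the cam press with its sockets up and let go of it. Then turn the press's crank anticlockwise until the follower rests in the cam's flat dwell, so that the rubber foot holds the box at full pressure and the crank stays put when you let go; do not force the crank against the end stop. Leave the other things on the table alone.

Things in the scene. Friction and masses are not known exactly. Their poses are not given: they have to be found in the camera images.
- splitter: Die-cast aluminium box to be clamped, about 0.2 to 0.4 kg: 46 mm (its x) by 60 mm (its y) by 40 mm high, with four brass coax sockets on the lid, 12 mm wide and 16 mm tall, 56 mm in all. It can go in the nest either way round. Origin at the centre of its underside, z up. It starts on the table at the right; it and the attenuator may have swapped places.
- press: Hand-cranked cam press, fixed to the table: aluminium base plate 130 mm (x) by 150 mm (y), 12 mm thick. Origin on the table under the upright cam shaft, z up; its -y points from the shaft to the nest. A plate cam on the shaft (its top 42 mm above the table) pushes a follower with a rubber foot towards the nest. It carries cam, crank and foot, but its pose is the base plate's.
- shaft (a point): Point on the shaft's upright axis, about which the crank turns, 81 mm above the table, at the top of the crank arm; axes as the press's. The crank arm is clamped on the shaft at an angle that differs by up to 0.5 rad either way between set-ups, so the knob's place does not tell where the cam is. Nothing on the press but the knob stands above 82 mm.
- knob_mid (a point): Middle (103 mm above the table) of the crank's upright black knob: a round grip, 23 mm thick, from 81 to 121 mm above the table, that spins freely on its pin, on a circle of 55 mm radius about the shaft. It starts from 0.8 rad clockwise to 1.7 rad anticlockwise of the press's +x and is turned anticlockwise seen from above.
- cam_rest (a point): Fixed point on the cam's axis at mid-height, 35 mm above the table. What the knob feels: first nearly free for 0.1 to 1.6 rad (about 1 N); then the cam climbs for 1.8 rad, the force rising to some 5 to 8 N and fading again (let go there and it springs back); then the dwell, 0.45 rad long, slack (about 1 N), where the crank stays as left; at its end a lug meets the stop.
- foot_rest (a point): Fixed point where the middle of the rubber foot's face is when drawn back: 85 mm from the shaft, 33 mm above the table, 8 mm short of the box when that is home. The foot is 32 mm wide and 26 mm tall. The cam's lift is 18 mm; the foot is sprung, meets the box part of the way, and presses it with about 20 N when the follower rests in the dwell.
- stop: Upright steel pin, 10 mm thick, 61 mm tall, on the base plate 47 mm from the shaft: the end stop of the camshaft at the far end of the dwell. Origin on the table under the pin.
- nest: Nest, fixed beside the press. Floor plate 84 mm (x) by 86 mm (y), top 12 mm above the table. Origin on the table under the middle of the box when home; axes as the press's. Two white rails along y, 9 mm above the floor, leave a channel 52 mm wide; a back stop, 30 mm above the floor, faces +y at y = -30 mm. The box's length goes along y; the foot pushes it the last millimetres home.
- attenuator: Another die-cast box of the same size (46 x 60 x 40 mm), with one round black dial, 32 mm wide, on its lid instead of sockets. Leave it. Origin at the centre of its underside.
- adapter: Small upright brass and steel coax barrel, 18 mm wide, 30 mm tall, between the boxes and the nest. Leave it. Origin under its centre.
- screwdriver: Grey-handled screwdriver, 180 mm long, lying beyond the boxes. Leave it.
- wrench: Steel wrench, 150 mm long, lying beyond the press. Leave it.
- bottle: Clear water bottle, 190 mm tall, 64 mm wide, at the far left. Leave it. Origin under its centre.
- cup: Paper cup, 90 mm tall, 76 mm wide at the rim, at the left. Leave it. Origin under its centre.
Not all that is in view belongs to the job. Leave any orange or purple look-alike of the splitter alone.

How it is judged (in metres and radians):
On the way, in this order (a step that is already met when the one before it is completed fails the run):
1. the splitter stands flat in the nest's channel, sockets up, let go, within 9 mm of the back stop (x of splitter in the frame of nest between -0.005 and 0.005 m and y of splitter in the frame of nest between -0.004 and 0.009 m and z of splitter in the frame of nest between 0.009 and 0.0145 m and angle between splitter's own z axis and vertical below 0.06 rad and angle between the y axis of splitter and the y axis of nest, either way round below 0.15 rad and contact force between the fingers and splitter below 0.1 N and linear speed of splitter below 0.01 m/s), for 0.2 s.
2. the foot presses the splitter with more than 15 N (contact force between press and splitter above 15 N), for 0.2 s.
At the end, for the whole second after the job is handed in: With the robot clear, the splitter stands flat and still in the nest, sockets up, within 3 mm of home against the back stop (5 mm sideways), and the foot still presses it with more than 15 N, which it only does with the follower resting in the cam's dwell (x of splitter in the frame of nest between -0.005 and 0.005 m and y of splitter in the frame of nest between -0.003 and 0.003 m and z of splitter in the frame of nest between 0.009 and 0.0145 m and angle between splitter's own z axis and vertical below 0.06 rad and angle between the y axis of splitter and the y axis of nest, either way round below 0.15 rad and contact force between press and splitter above 15 N and linear speed of splitter below 0.005 m/s and angular speed of splitter below 0.05 rad/s); the robot touches nothing.
It fails at once if the camshaft's lug is forced against the end stop with more than 15 N (contact force between press and stop above 15 N).
It fails at once if a bystander is moved by more than 30 mm (distance of any of attenuator, adapter, screwdriver, wrench, bottle, cup from where it was at the start of the episode above 0.03 m).
It also fails if it takes over 72 s, if anything falls off the work surface, if the arm or the gripper's body presses on something with over 40 N, if the wrist force passes 120 N, or if a joint passes its speed limit or range.

## Working session

There is one attempt and no reset: what is moved stays moved. The work goes in short steps, Python scripts to look and compute and a tool call to move; the robot and the scene stay as the last step left them, time stands still between calls to the robot, and variables do not carry over. Pictures are saved under pics/ and viewed, at most 10 in all, crops included, and the job is handed in when it is done.

Besides the shell and the picture viewer there is one more tool, called as name(argument=value, ...) on one line, values as JSON. send_rows: Moves the arm, as the interface text tells. Its arguments: {"type":"object","properties":{"targets":{"type":"array","items":{"type":"number"}},"newtons":{"type":"number"}},"required":["targets"]}

```bash
mkdir -p pics
cat > h.py <<'E'
import numpy as np, cv2
from rig import monitor, eyes, job
def cap(n, f=None):
    c=eyes.capture(n)
    if f: cv2.imwrite(f'pics/{f}.png', c['img'][:,:,::-1])
    np.savez(f'{n}.npz', **c); return c
def load(n): return dict(np.load(f'{n}.npz'))
def ray(c,u,v,z):
    d=c['R'].T@np.linalg.inv(c['K'])@np.array([u,v,1.]); o=-c['R'].T@c['t']
    return (o+d*(z-o[2])/d[2])[:2]
def proj(c,X):
    p=c['K']@(c['R']@np.array(X,float)+c['t']); return p[:2]/p[2]
E
python3 - <<'E'
from h import *
a=cap('top');b=cap('side')
cv2.imwrite('pics/top1.png',a['img'][:,:,::-1]);cv2.imwrite('pics/side1.png',b['img'][:,:,::-1])
for c in(a,b):print(c['K'].round(1).tolist(),(-c['R'].T@c['t']).round(0),c['R'].round(2).tolist())
print(monitor.sense())
E
```

```text
[[484.7, 0.0, 263.0], [0.0, 484.7, 200.5], [0.0, 0.0, 1.0]] [ 430.   44. 1492.] [[0.03, -1.0, 0.01], [-1.0, -0.03, -0.06], [0.06, -0.01, -1.0]]
[[479.0, 0.0, 259.4], [0.0, 479.0, 196.8], [0.0, 0.0, 1.0]] [  81.  735. 1085.] [[-0.84, -0.54, 0.02], [-0.43, 0.65, -0.63], [0.33, -0.54, -0.78]]
{'time_s': 0.1, 'joints': array([-1.44440644e+00,  3.13364142e-01,  1.49835947e+00, -2.57319143e-06,
        1.33099469e+00, -2.23376416e-01]), 'dq': array([-0.00021281, -0.00159443, -0.00079425,  0.00068834,  0.00016741,
        0.00011531]), 'tau': array([ 3.14620171e-03, -4.12899649e+01, -2.60144770e+01, -1.47405262e-04,
        2.97737446e-03, -1.87954748e-05]), 'eef_pos': array([ 179.87609197, -492.98003124,  230.80822372]), 'ee_rot': array([-5.62219027e-04,  9.84746667e-01,  1.73993347e-01,  2.60341489e-05]), 'force': array([-0.33988315,  0.53167015,  1.33246799]), 'wrist_torque': array([-0.00229423,  0.02854463,  0.01832813]), 'grip_force': 0.0, 'grip_width': 1.0007481813286885}
```

View pics/top1.png

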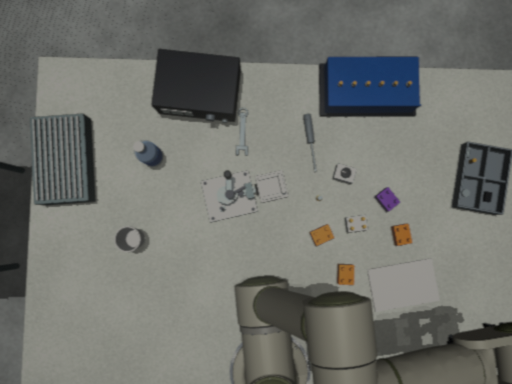

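View pics/side1.png

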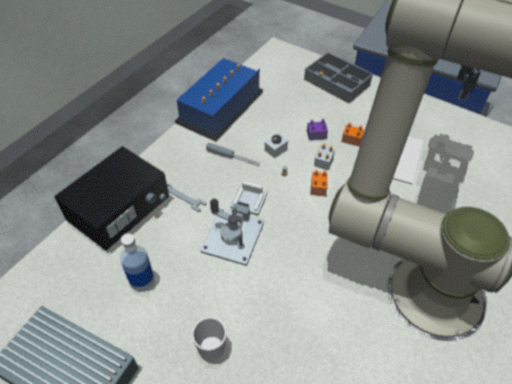

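Candidates in the top view are:
- (357,224): grey box with 4 sockets
- (344,173): grey box with a dial, the attenuator
- (321,235), (402,234), (346,274): orange look-alikes
- (388,199): purple look-alike

I choose (357,224) and will check it in one crop that also takes in the press.

Run:
```python
from h import *
a=load('top')
i=a['img'][150:250,190:390,::-1]
cv2.imwrite('pics/crop1.png',cv2.resize(i,(800,400),interpolation=cv2.INTER_CUBIC))
for n,u,v,z in [('split',357,224,50),('att',344,173,40),('adap',319,198,30),('knob',228,175,120),('o1',321,235,50)]:print(n,ray(a,u,v,z).round(0))
```

```text
split [ 450. -247.]
att [ 602. -207.]
adap [ 526. -135.]
knob [578. 136.]
o1 [ 414. -140.]
```

View pics/crop1.png

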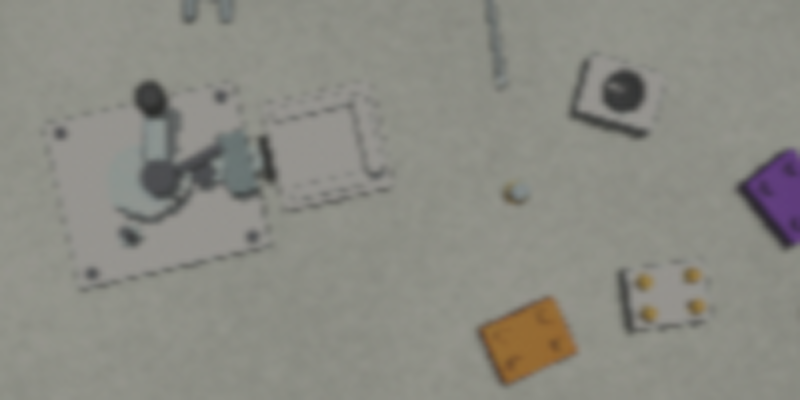

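The crop confirms it: the grey box at (357,224) has four brass sockets, and the dial box is the attenuator. The crank knob is at (227,174), the shaft at (230,194) and the nest is to its right.

```bash
cat >> h.py <<'E'
def ang(d): return np.degrees(np.arctan2(d[1],d[0]))
def tool():
    s=monitor.sense(); q=s['ee_rot']
    from scipy.spatial.transform import Rotation as Ro
    return s['eef_pos'], Ro.from_quat([q[1],q[2],q[3],q[0]]).as_matrix(), s
def togo(x,y,z,yaw):
    """tool-axes shift (units of 60mm) to world xyz; turn about tool z (deg) so that tool y lies along yaw (mod 180); also tilt"""
    p,R,s=tool(); d=(R.T@(np.array([x,y,z])-p))/60
    t=-(yaw-ang(R[:,1])); t=(t+90)%180-90
    print('pos',p.round(1),'ydir',ang(R[:,1]).round(1),'shift',d.round(2),'turn z',t.round(1),'q6',s['joints'][5].round(2),'tilt',R[2].round(3),'F',s['force'].round(1),'w',round(s['grip_width'],3),'t',s['time_s'])
E
python3 - <<'E'
from h import *
a=load('top')
P=lambda u,v,z: ray(a,190+(u-1.5)/4,150+(v-1.5)/4,z)
S=np.array([P(645,282,56),P(693,275,56),P(697,307,56),P(649,314,56)])
print('sockets',S.round(1).tolist(),'c',S.mean(0).round(1))
yd=(S[1]+S[2]-S[0]-S[3])/2; xd=(S[0]+S[1]-S[2]-S[3])/2
print('box axes',np.hypot(*yd),ang(yd),np.hypot(*xd),ang(xd))
C=np.array([P(48,122,12),P(235,85,12),P(270,245,12),P(82,290,12)])
print('base',C.round(1).tolist(),[np.hypot(*(C[i]-C[(i+1)%4])).round(0) for i in range(4)],'c',C.mean(0).round(1))
ny=(C[1]+C[2]-C[0]-C[3])/2; px=(C[0]+C[1]-C[2]-C[3])/2
print('-y dir',ang(ny),'x dir',ang(px))
yaw=(ang(ny)+90+ang(px))/2
sh=P(160,178,81);k=P(150,97,121)
u=np.array([np.sin(np.radians(yaw)),-np.cos(np.radians(yaw))])
print('yaw',yaw,'shaft',sh,'knob',k,np.hypot(*(k-sh)),ang(k-sh)-yaw,'nest',sh+123*u, 'nest seen',P(317,143,12),'back',P(352,107,21))
togo(S.mean(0)[0],S.mean(0)[1],200,ang(xd))
E
```

```text
sockets [[460.7, -227.4], [466.8, -262.9], [443.2, -266.3], [437.1, -230.7]] c [ 451.9 -246.8]
box axes 36.066830623696006 -80.21524857814437 23.848582214212403 8.034344196979825
base [[571.9, 224.0], [604.3, 81.7], [482.2, 51.5], [444.1, 193.8]] [np.float64(146.0), np.float64(126.0), np.float64(147.0), np.float64(131.0)] c [525.6 137.8]
-y dir -76.0827847595366 x dir 13.588731600459992
yaw 13.7529734204617 shaft [526.48984609 132.67602158] knob [581.20390693 139.00565106] 55.078967514363505 -7.154010245840841 nest [555.73141108  13.20246436] nest seen [561.33746451  17.64288362] back [588.79806953  -8.16954606]
pos [ 179.9 -493.   230.8] ydir -70.0 shift [ 5.67 -2.3   0.52] turn z -78.0 q6 -0.22 tilt [ 0.    -0.001 -1.   ] F [-0.3  0.5  1.3] w 1.001 t 0.1
```

send_rows(targets=[0, 0, 0, 0.81, -0.33, 0.05, 1, 0, 0, 0, 0.81, -0.33, 0.05, 1, 0, 0, 0, 0.81, -0.33, 0.05, 1, 0, 0, 0, 0.81, -0.33, 0.05, 1, 0, 0, 0, 0.81, -0.33, 0.05, 1])

```text
time_s: 0.72
eef_pos: [375.3, -315.6, 216.1]
ee_rot: [-0.0, 0.985, 0.174, -0.0]
force: [-0.1, -0.1, -0.2]
grip_width: 1.002
grip_force: 0.0
```

send_rows(targets=[0, 0, 0, 0.81, -0.33, 0.05, 1, 0, 0, 0, 0.81, -0.33, 0.05, 1, 0, 0, -10, 0, 0, 0, 1, 0, 0, -10, 0, 0, 0, 1, 0, 0, -10, 0, 0, 0, 1])

```text
time_s: 1.35
eef_pos: [452.0, -246.1, 209.9]
ee_rot: [-0.0, 0.905, 0.426, -0.0]
force: [0.3, 0.5, -0.1]
grip_width: 1.0
grip_force: 0.0
```

send_rows(targets=[0, 0, -10, 0, 0, 0, 1, 0, 0, -10, 0, 0, 0, 1, 0, 0, -10, 0, 0, 0, 1, 0, 0, -10, 0, 0, 0, 1, 0, 0, -9, 0, 0, 0, 1])

```text
time_s: 1.98
eef_pos: [451.9, -246.3, 210.0]
ee_rot: [-0.0, 0.647, 0.762, 0.0]
force: [-0.6, -0.8, -0.1]
grip_width: 1.002
grip_force: 0.0
```

Run:
```python
from h import *
w=cap('wrist','w1'); print((-w['R'].T@w['t']).round(0))
togo(451.9,-246.8,200,9)
i=w['img']; h=cv2.cvtColor(i,cv2.COLOR_RGB2HSV)
m=cv2.inRange(h,(15,90,60),(30,255,255))
n,l,st,ce=cv2.connectedComponentsWithStats(m)
for k in range(1,n):
    if st[k,4]>40: print(ce[k].round(0),st[k,4],ray(w,*ce[k],56).round(1))
```

```text
[ 440. -176.  351.]
pos [ 451.9 -246.3  210. ] ydir 9.7 shift [-0.01 -0.    0.17] turn z 0.7 q6 -0.9 tilt [ 0.001 -0.    -1.   ] F [0.5 0.3 0.3] w 0.999 t 2.025
[234.  81.] 2292 [ 416.4 -145.6]
[325.  94.] 63 [ 511.3 -143.3]
[124. 132.] 281 [ 306.3 -215.2]
[103. 138.] 61 [ 284.4 -225.2]
[242. 165.] 73 [ 437.7 -230. ]
[263. 165.] 68 [ 460.2 -226.3]
[243. 195.] 74 [ 443.4 -264.6]
[263. 195.] 72 [ 466.3 -260.9]
[215. 273.] 1131 [ 425.3 -372.5]
```

View pics/w1.png

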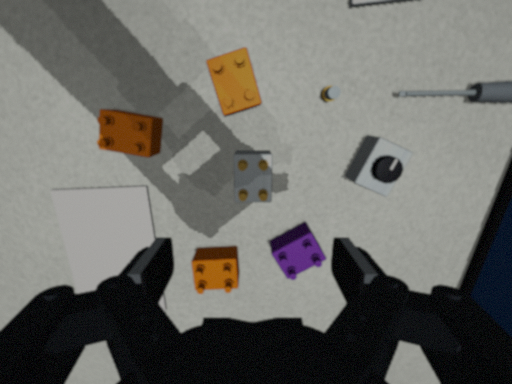

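The wrist view shows the four-socket box at (253,178), centred between the fingers' lines. Measured centre is (452,-246), box x axis at 9.3°. The orange and purple boxes and the attenuator are clear of the fingers, so I descend and grip.

send_rows(targets=[0, 0, 0, 0, 0, 0.8, 1, 0, 0, 0, 0, 0, 0.8, 1, 0, 0, 0, 0, 0, 0.8, 1, 0, 0, 0, 0, 0, 0.63, 1, 0, 0, 0, 0, 0, 0.3, 1])

```text
time_s: 2.65
eef_pos: [451.1, -245.7, 8.3]
ee_rot: [-0.002, 0.65, 0.76, 0.0]
force: [-0.3, -0.6, 0.7]
grip_width: 0.996
grip_force: 0.0
```

send_rows(targets=[0, 0, 0, 0, 0, 0, -1, 0, 0, 0, 0, 0, 0, -1, 0, 0, 0, 0, 0, 0, -1, 0, 0, 0, 0, 0, 0, -1, 0, 0, 0, 0, 0, 0, -1], newtons=40)

```text
time_s: 3.28
eef_pos: [452.6, -246.9, 11.6]
ee_rot: [0.001, 0.649, 0.761, 0.0]
force: [-1.1, 0.1, 6.8]
grip_width: 0.532
grip_force: 42.9
```

send_rows(targets=[0, 0, 0, 0, 0, -0.3, -1, 0, 0, 0, 0, 0, -0.7, -1, 0, 0, 0, 0, 0, -0.9, -1, 0, 0, 0, 0, 0, -0.6, -1, 0, 0, 0, 0, 0, 0, -1])

```text
time_s: 3.9
eef_pos: [452.7, -247.0, 162.8]
ee_rot: [0.003, 0.649, 0.761, -0.0]
force: [-0.3, 0.8, -2.7]
grip_width: 0.529
grip_force: 42.1
```

Run:
```python
from h import *
togo(470,-10,160,13.75)
```

```text
pos [ 452.7 -247.   162.8] ydir 9.0 shift [3.86 0.9  0.03] turn z -4.7 q6 -0.88 tilt [-0.004  0.003 -1.   ] F [-0.3  0.8 -2.7] w 0.529 t 3.9
```

send_rows(targets=[0, 0, 0, 0.54, 0.38, 0, -1, 0, 0, 0, 0.54, 0.38, 0, -1, 0, 0, 0, 0.54, 0.38, 0, -1, 0, 0, 0, 0.54, 0.38, 0, -1, 0, 0, 0, 0.54, 0.38, 0, -1])

```text
time_s: 4.53
eef_pos: [538.8, -67.0, 158.6]
ee_rot: [-0.001, 0.649, 0.761, -0.001]
force: [0.2, -0.5, -2.9]
grip_width: 0.533
grip_force: 41.9
```

send_rows(targets=[0, 0, -4.7, 0, 0, 0, -1, 0, 0, 0, 0, 0, 0, -1, 0, 0, 0, 0, 0, 0, -1])

```text
time_s: 4.9
eef_pos: [538.6, -68.8, 159.6]
ee_rot: [-0.001, 0.618, 0.786, -0.0]
force: [-0.8, -0.2, -1.9]
grip_width: 0.531
grip_force: 42.1
```

Run:
```python
from h import *
w=cap('wrist'); print((-w['R'].T@w['t']).round(0))
cv2.imwrite('pics/w2.png',cv2.resize(w['img'][:,:,::-1],(800,600),interpolation=cv2.INTER_CUBIC))
togo(555.7,13.2,160,13.75)
for X in [(555.7,13.2,12),(526.5,132.7,81)]: print(proj(w,X)*800/512)
```

```text
[522.   1. 301.]
pos [538.8 -68.9 159.9] ydir 13.6 shift [ 1.26  0.6  -0.  ] turn z -0.1 q6 -0.58 tilt [ 0.001 -0.001 -1.   ] F [ 0.4 -0.4 -2.6] w 0.533 t 4.95
[448.60801383 173.32983077]
[ 478.95119959 -135.24064053]
```

View pics/w2.png

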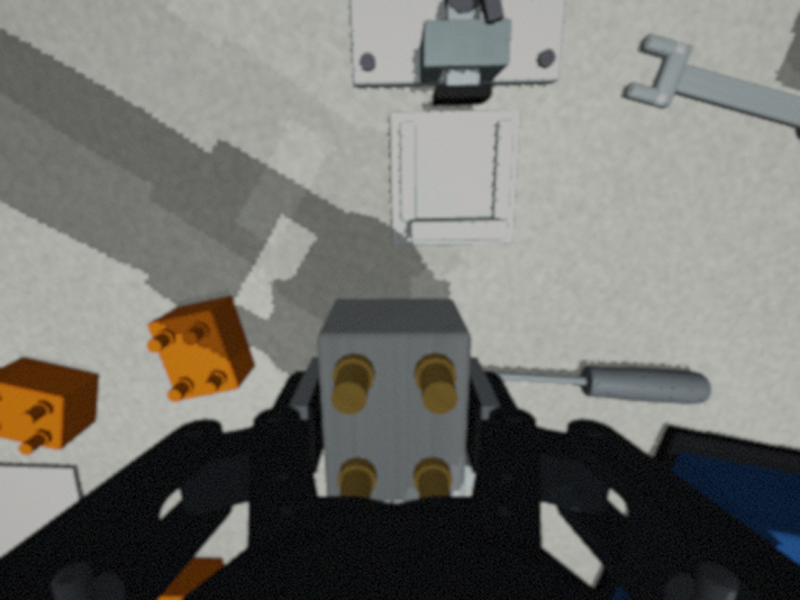

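The wrist view (scaled 800x600) shows the nest plate from (391,113) to (514,241), rail inner edges near x=415 and 498, and the back stop face near y=221. The splitter is held upright at (393,420).

Run:
```python
from h import *
w=load('wrist')
i=w['img'][60:160,240:340,::-1]
cv2.imwrite('pics/w2c.png',cv2.resize(i,(600,600),interpolation=cv2.INTER_CUBIC))
```

```text
(no output)
```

View pics/w2c.png

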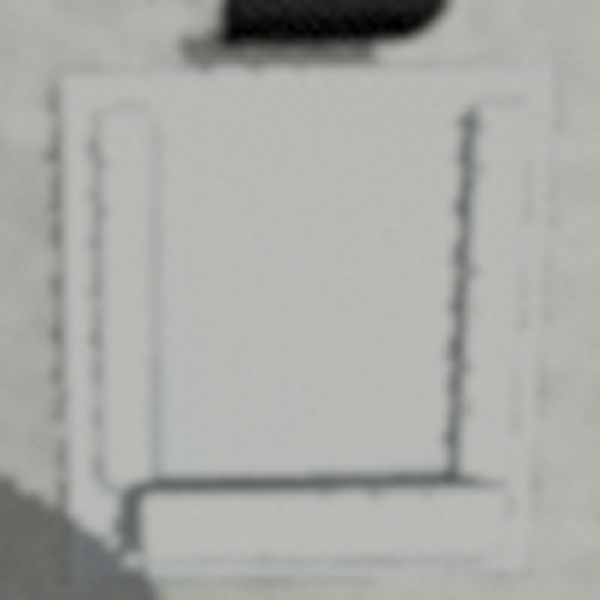

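Run:
```python
from h import *
w=load('wrist')
P=lambda u,v,z: ray(w,240+(u-2.5)/6,60+(v-2.5)/6,z)
y=np.radians(13.75); ex=np.array([np.cos(y),np.sin(y)]); ey=np.array([-np.sin(y),np.cos(y)])
o=np.array([555.7,13.2])
f=lambda p:((p-o)@ex).round(1).tolist().__repr__()+' '+repr(((p-o)@ey).round(1).tolist())
for n,a in dict(Lr1=(154,110,21),Lr2=(154,470,21),Rr1=(477,110,21),Rr2=(463,470,21),Bk1=(150,489,42),Bk2=(500,485,42),Bke1=(143,560,42),Bke2=(505,556,42),p1=(62,70,12),p2=(550,67,12),p3=(68,420,12),p4=(536,420,12)).items(): print(n,f(P(*a)))
p,R,s=tool()
# splitter in hand: sockets
h=cv2.cvtColor(w['img'],cv2.COLOR_RGB2HSV)[225:330,205:300]
m=cv2.inRange(h,(15,110,60),(35,255,255));n,l,st,ce=cv2.connectedComponentsWithStats(m)
for k in range(1,n):
    if st[k,4]>40: print(ce[k]+[205,225],st[k],(ray(w,*(ce[k]+[205,225]),p[2]-10+55)-p[:2])@np.c_[ex,ey])
```

```text
Lr1 -23.3 30.5
Lr2 -22.7 -26.6
Rr1 28.8 30.4
Rr2 30.3 -26.8
Bk1 -24.3 -27.9
Bk2 31.3 -27.4
Bke1 -25.3 -39.1
Bke2 32.9 -38.7
p1 -38.2 37.8
p2 42.5 38.0
p3 -37.5 -18.7
p4 44.6 -18.9
[224.48391608 245.05314685] [  8   2  26  38 715] [-11.0710307   22.38047692]
[279.1150203  244.73883627] [ 61   2  26  37 739] [10.56071185 22.46434852]
[227.47328244 304.81170483] [ 12  69  23  23 393] [-10.69945964  -5.70318645]
[276.13221154 304.99759615] [ 60  69  23  24 416] [10.00234125 -5.84013269]
```

Run:
```python
from h import *
y=np.radians(13.75); ex=np.array([np.cos(y),np.sin(y)]); ey=np.array([-np.sin(y),np.cos(y)])
t=np.array([555.7,13.2])+3.5*ex+4.7*ey; print(t)
togo(*t,160,14.2)
```

```text
[557.98257355  18.59720835]
pos [538.8 -68.9 159.9] ydir 13.6 shift [ 1.34  0.65 -0.  ] turn z -0.6 q6 -0.58 tilt [ 0.001 -0.001 -1.   ] F [ 0.4 -0.4 -2.6] w 0.533 t 4.95
```

send_rows(targets=[0, 0, 0, 0.67, 0.32, 0, -1, 0, 0, 0, 0.67, 0.33, 0, -1, 0, 0, -0.6, 0, 0, 0.7, -1, 0, 0, 0, 0, 0, 0.8, -1, 0, 0, 0, 0, 0, 0, -1])

```text
time_s: 5.58
eef_pos: [555.9, 18.8, 67.8]
ee_rot: [-0.003, 0.614, 0.789, -0.002]
force: [-0.5, -0.2, -3.1]
grip_width: 0.528
grip_force: 42.7
```

Run:
```python
from h import *
togo(557.98,18.6,25,14.2)
w=cap('wrist')
cv2.imwrite('pics/w3.png',w['img'][:,:,::-1])
```

```text
pos [555.9  18.8  67.8] ydir 14.3 shift [-0.01  0.04  0.71] turn z 0.1 q6 -0.43 tilt [ 0.003 -0.006 -1.   ] F [-0.5 -0.2 -3.1] w 0.528 t 5.575
```

View pics/w3.png

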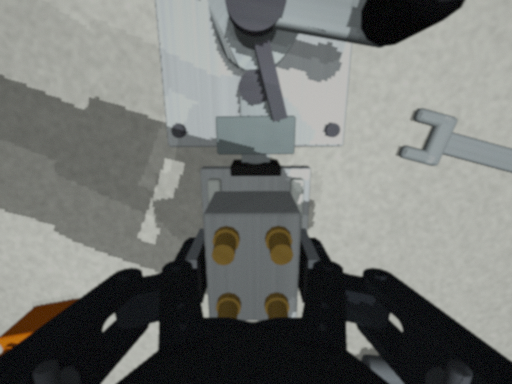

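The wrist view shows the box at (253,250) lined up over the nest (plate edges 202 to 310), with the foot at (256,167) clear in front of it. Continue lowering.

send_rows(targets=[0, 0, 0, 0, 0, 0.3, -1, 0, 0, 0, 0, 0, 0.2, -1, 0, 0, 0, 0, 0, 0.15, -1, 0, 0, 0, 0, 0, 0.08, -1, 0, 0, 0, 0, 0, 0, -1])

```text
time_s: 6.25
eef_pos: [558.0, 18.8, 26.8]
ee_rot: [-0.0, 0.613, 0.79, 0.0]
force: [0.4, 0.8, -3.2]
grip_width: 0.532
grip_force: 42.9
```

Run:
```python
from h import *
togo(557.98,18.6,24.5,14.2)
w=load('wrist')
y=np.radians(14.1); ex=np.array([np.cos(y),np.sin(y)]); ey=np.array([-np.sin(y),np.cos(y)])
o=np.array([555.9,18.8])
for u,v,z in [(202,168,12),(310,167,12),(204,213,108-12),(302,213,108-12),(233,167,46),(282,167,46)]: q=ray(w,u,v,z)-o; print(u,v,(q@ex).round(1),(q@ey).round(1))
```

```text
pos [558.   18.8  26.8] ydir 14.3 shift [-0.   -0.    0.04] turn z 0.1 q6 -0.43 tilt [ 0. -0. -1.] F [ 0.4  0.8 -3.2] w 0.532 t 6.25
202 168 -38.1 33.7
310 167 42.6 34.7
204 213 -21.7 29.2
302 213 22.4 29.4
233 167 -12.2 40.9
282 167 18.1 41.0
```

send_rows(targets=[0, 0, 0, 0, 0, 0.03, -1, 0, 0, 0, 0, 0, 0.02, -1, 0, 0, 0, 0, 0, 0, -1])

```text
time_s: 6.62
eef_pos: [557.9, 18.9, 23.7]
ee_rot: [0.0, 0.613, 0.79, 0.0]
force: [-0.4, 0.7, -2.7]
grip_width: 0.529
grip_force: 42.9
```

send_rows(targets=[0, 0, 0, 0, 0, 0, 0, 0, 0, 0, 0, 0, 0, 0.3, 0, 0, 0, 0, 0, 0, 0.6, 0, 0, 0, 0, 0, 0, 1, 0, 0, 0, 0, 0, 0, 1])

```text
time_s: 7.25
eef_pos: [558.0, 18.8, 23.8]
ee_rot: [0.0, 0.613, 0.79, 0.0]
force: [0.5, -0.3, -0.6]
grip_width: 1.0
grip_force: 0.0
```

send_rows(targets=[0, 0, 0, 0, 0, -0.3, 1, 0, 0, 0, 0, 0, -0.7, 1, 0, 0, 0, 0, 0, -0.8, 1, 0, 0, 0, 0, 0, -0.3, 1, 0, 0, 0, 0, 0, 0, 1])

```text
time_s: 7.88
eef_pos: [558.6, 18.8, 151.9]
ee_rot: [0.002, 0.613, 0.79, 0.001]
force: [0.0, 0.4, -0.0]
grip_width: 0.998
grip_force: 0.0
```

Run:
```python
from h import *
w=cap('wrist'); p,R,s=tool(); print(p,s['force'],s['grip_width'])
cv2.imwrite('pics/w4.png',cv2.resize(w['img'][:,:,::-1],(800,600),interpolation=cv2.INTER_CUBIC))
```

```text
[557.92990749  18.86002175 150.29673459] [-0.40746741  0.23980885 -0.88915319] 0.9975265406790397
```

View pics/w4.png

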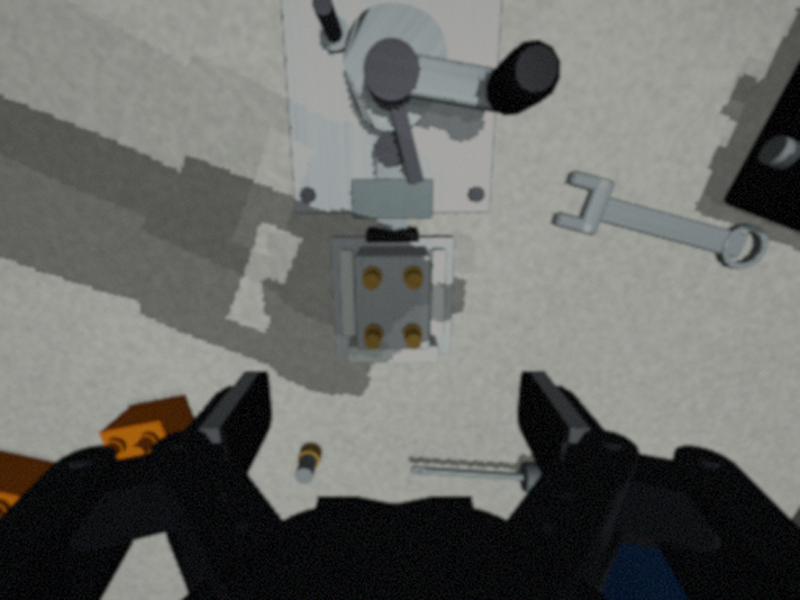

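The splitter sits in the nest between the rails, sockets up, at (392,300) scaled. The knob top is at (537,65), the shaft cap at (391,68), the stop pin at (327,20), and a dark bar that looks like the lug points to (412,180).

Run:
```python
from h import *
w=load('wrist')
P=lambda u,v,z: ray(w,(u-.28)/1.5625,(v-.28)/1.5625,z)
yaw=14.1
sh=P(391,69,81);k=P(537,65,121);st=P(324,5,61)
h=cv2.cvtColor(w['img'],cv2.COLOR_RGB2HSV)
print('shaft',sh,'knob',k,np.hypot(*(k-sh)),ang(k-sh)-yaw,'stop',st,np.hypot(*(st-sh)),ang(st-sh)-yaw)
for z in (25,35,50,60): l=P(411,181,z);print('lug',z,l,np.hypot(*(l-sh)),ang(l-sh)-yaw)
S=np.array([P(u,v,67) for u,v in[(372,277),(413,277),(373,333),(413,333)]]);print(S.mean(0),(sh-S.mean(0)))
n=S.mean(0)-sh; a=np.radians(yaw);print('box in press',n@[np.cos(a),np.sin(a)],n@[-np.sin(a),np.cos(a)])
a=load('top'); P=lambda u,v,z: ray(a,190+(u-1.5)/4,150+(v-1.5)/4,z)
print('top: stop', P(125,235,61),'shaft',P(160,178,81),'knob',P(150,97,121))
togo(*k,200,14.1)
```

```text
shaft [527.63676842 134.63261298] knob [581.7414734  140.49915125] 54.42182808840885 -7.911632067792785 stop [488.67370147 157.65282486] 45.25539460306572 135.32449932091967
lug 25 [551.42345607  89.94302204] 50.62574491552817 -76.07520727853037
lug 35 [551.00163386  89.88645721] 50.47905896524192 -76.52802321501139
lug 50 [550.36890055  89.80160996] 50.26498446716715 -77.21213115979069
lug 60 [549.94707835  89.74504513] 50.12627731052072 -77.67140689876229
[557.11206234  21.78155105] [-29.47529393 112.85106194]
box in press 1.095049937199228 -116.63171094323604
top: stop [484.99669764 158.47276674] shaft [526.48984609 132.67602158] knob [581.20390693 139.00565106]
pos [557.9  18.9 150.3] ydir 14.3 shift [ 1.87  0.89 -0.83] turn z 0.2 q6 -0.43 tilt [-0.     0.001 -1.   ] F [-0.4  0.2 -0.9] w 0.998 t 7.925
```

send_rows(targets=[0, 0, 0, 0.62, 0.29, 0, 1, 0, 0, 0, 0.62, 0.29, 0, 1, 0, 0, 0, 0.62, 0.3, 0, 1, 0, 0, 0, 0, 0, 0, 1, 0, 0, 0, 0, 0, 0, 1])

```text
time_s: 8.55
eef_pos: [581.0, 139.6, 148.8]
ee_rot: [-0.001, 0.613, 0.79, -0.001]
force: [-0.4, -0.8, -0.7]
grip_width: 1.0
grip_force: 0.0
```

send_rows(targets=[0, 0, 0, 0, 0, 0.4, 1, 0, 0, 0, 0, 0, 0.4, 1, 0, 0, 0, 0, 0, 0.23, 1, 0, 0, 0, 0, 0, 0, 1])

```text
time_s: 9.05
eef_pos: [581.1, 139.4, 87.2]
ee_rot: [-0.001, 0.614, 0.79, -0.001]
force: [0.3, -0.3, 0.3]
grip_width: 0.997
grip_force: 0.0
```

send_rows(targets=[0, 0, 0, 0, 0, 0, -0.2, 0, 0, 0, 0, 0, 0, -0.6, 0, 0, 0, 0, 0, 0, -1, 0, 0, 0, 0, 0, 0, -1, 0, 0, 0, 0, 0, 0, -1], newtons=30)

```text
time_s: 9.68
eef_pos: [582.2, 140.1, 88.5]
ee_rot: [0.001, 0.613, 0.79, 0.001]
force: [4.4, 1.1, 2.4]
grip_width: 0.258
grip_force: 31.2
```

Run:
```python
from h import *
togo(581.5,139.8,88,14.1)
```

```text
pos [582.2 140.1  88.5] ydir 14.3 shift [-0.   -0.01  0.01] turn z 0.2 q6 -0.21 tilt [-0.     0.002 -1.   ] F [4.4 1.1 2.4] w 0.258 t 9.675
```

```bash
cat >> h.py <<'E'
def arc(f0,step,n):
    f=np.radians(f0+step*np.arange(n+1)); 
    print(np.c_[np.diff(np.sin(f)),np.diff(np.cos(f))].__mul__(55/60).round(3).tolist())
def crank(sh=(527.8,134.5)):
    p,R,s=tool(); d=p[:2]-sh; f=ang(d)-14.3; r=d/np.hypot(*d); t=np.array([-r[1],r[0]])
    print('phi',f.round(1),'rad',np.hypot(*d).round(1),'Ft',(s['force'][:2]@t).round(1),'Fr',(s['force'][:2]@r).round(1),'z',p[2].round(1),'t',s['time_s'],'p',p[:2].round(1))
E
python3 - <<'E'
from h import *
crank()
for k in range(5): print(-8.4+40*k); arc(-8.4+40*k,8,5)
E
```

```text
phi -8.4 rad 54.7 Ft 0.7 Fr 4.5 z 88.5 t 9.675 p [582.2 140.1]
-8.4
[[0.128, 0.01], [0.128, -0.008], [0.125, -0.026], [0.12, -0.043], [0.113, -0.059]]
31.6
[[0.104, -0.074], [0.093, -0.088], [0.079, -0.1], [0.065, -0.11], [0.049, -0.118]]
71.6
[[0.032, -0.124], [0.014, -0.127], [-0.004, -0.128], [-0.021, -0.126], [-0.039, -0.122]]
111.6
[[-0.055, -0.115], [-0.071, -0.107], [-0.085, -0.096], [-0.097, -0.083], [-0.108, -0.069]]
151.6
[[-0.116, -0.053], [-0.123, -0.036], [-0.127, -0.019], [-0.128, -0.001], [-0.127, 0.017]]
```

send_rows(targets=[0, 0, 0, 0.128, 0.02, 0, -1, 0, 0, 0, 0.128, -0.008, 0, -1, 0, 0, 0, 0.125, -0.026, 0, -1, 0, 0, 0, 0.12, -0.043, 0, -1, 0, 0, 0, 0.113, -0.059, 0, -1])

```text
time_s: 10.3
eef_pos: [565.6, 175.0, 88.4]
ee_rot: [0.0, 0.613, 0.79, 0.001]
force: [2.5, 0.7, 4.7]
grip_width: 0.259
grip_force: 31.6
```

```bash
python3 -c "
from h import *
crank()"
```

```text
phi 32.7 rad 55.4 Ft -1.3 Fr 2.3 z 88.4 t 10.3 p [565.6 175. ]
```

send_rows(targets=[0, 0, 0, 0.104, -0.074, 0, -1, 0, 0, 0, 0.093, -0.088, 0, -1, 0, 0, 0, 0.079, -0.1, 0, -1, 0, 0, 0, 0.065, -0.11, 0, -1, 0, 0, 0, 0.049, -0.118, 0, -1])

```text
time_s: 10.92
eef_pos: [531.0, 190.2, 88.3]
ee_rot: [0.0, 0.613, 0.79, 0.0]
force: [3.2, -0.5, 6.3]
grip_width: 0.256
grip_force: 31.6
```

```bash
python3 -c "
from h import *
crank()"
```

```text
phi 72.5 rad 55.8 Ft -3.2 Fr -0.3 z 88.3 t 10.925 p [531.  190.2]
```

send_rows(targets=[0, 0, 0, 0.032, -0.124, 0, -1, 0, 0, 0, 0.014, -0.127, 0, -1, 0, 0, 0, -0.004, -0.128, 0, -1])

```text
time_s: 11.3
eef_pos: [508.6, 187.0, 88.4]
ee_rot: [0.0, 0.613, 0.79, 0.001]
force: [4.3, 1.1, 4.4]
grip_width: 0.256
grip_force: 31.5
```

send_rows(targets=[0, 0, 0, -0.021, -0.126, 0, -1, 0, 0, 0, -0.039, -0.122, 0, -1])

```text
time_s: 11.55
eef_pos: [495.2, 179.9, 88.4]
ee_rot: [0.0, 0.613, 0.79, 0.001]
force: [5.5, 3.7, 4.2]
grip_width: 0.256
grip_force: 31.4
```

```bash
python3 -c "
from h import *
crank((527.9,135.2))"
```

```text
phi 111.9 rad 55.4 Ft -6.6 Fr -0.3 z 88.4 t 11.55 p [495.2 179.9]
```

send_rows(targets=[0, 0, 0, -0.055, -0.115, 0, -1, 0, 0, 0, -0.071, -0.107, 0, -1, 0, 0, 0, 0, 0, 0, -1])

```text
time_s: 11.92
eef_pos: [483.9, 169.0, 88.3]
ee_rot: [0.0, 0.613, 0.79, 0.001]
force: [3.1, 1.5, 6.5]
grip_width: 0.258
grip_force: 31.6
```

```bash
python3 -c "
from h import *
crank((527.9,135.2))"
```

```text
phi 128.2 rad 55.5 Ft -3.1 Fr -1.5 z 88.3 t 11.925 p [483.9 169. ]
```

send_rows(targets=[0, 0, 0, -0.085, -0.096, 0, -1, 0, 0, 0, 0, 0, 0, -1, 0, 0, 0, 0, 0, 0, -1])

```text
time_s: 12.3
eef_pos: [479.7, 162.7, 88.3]
ee_rot: [-0.0, 0.613, 0.79, 0.0]
force: [2.2, 2.2, 6.7]
grip_width: 0.258
grip_force: 31.7
```

```bash
python3 -c "
from h import *
crank((527.9,135.2))"
```

```text
phi 136.0 rad 55.5 Ft -3.0 Fr -0.8 z 88.3 t 12.3 p [479.7 162.7]
```

send_rows(targets=[0, 0, 0, -0.097, -0.083, 0, -1, 0, 0, 0, 0, 0, 0, -1, 0, 0, 0, 0, 0, 0, -1])

```text
time_s: 12.68
eef_pos: [476.3, 155.7, 88.3]
ee_rot: [0.0, 0.613, 0.79, 0.0]
force: [1.5, 1.2, 6.5]
grip_width: 0.253
grip_force: 31.7
```

```bash
python3 -c "
from h import *
crank((527.9,135.2))
w=cap('wrist')
cv2.imwrite('pics/w5.png',cv2.resize(w['img'][:,:,::-1],(800,600),interpolation=cv2.INTER_CUBIC))"
```

```text
phi 144.0 rad 55.6 Ft -1.7 Fr -1.0 z 88.3 t 12.675 p [476.3 155.7]
```

View pics/w5.png

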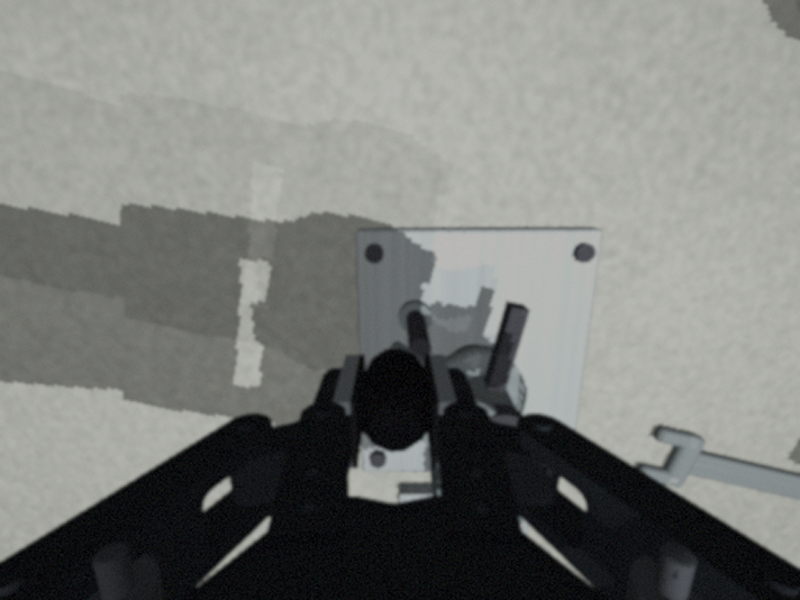

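The wrist view shows the lug tip at (515,308) and the stop pin at (414,312), with the knob gripped at (395,400). I compute the angle still to go.

Run:
```python
from h import *
w=load('wrist')
P=lambda u,v,z: ray(w,(u-.28)/1.5625,(v-.28)/1.5625,z)
sh=np.array([527.9,135.2])
for z in (42,50,58): l=P(516,306,z)-sh; print('lug',z,np.hypot(*l),ang(l)-14.1)
for u,v,z in [(414,310,12),(418,325,61)]: s=P(u,v,z)-sh; print('stop',np.hypot(*s),ang(s)-14.1)
arc(144,7,5)
```

```text
lug 42 49.06064319988962 75.98430855075864
lug 50 50.901489186975155 79.32542899982688
lug 58 52.903051174271596 82.42363401770172
stop 49.81188804319731 133.6366795367564
stop 56.839593602979335 128.10145392509708
[[-0.094, -0.06], [-0.101, -0.048], [-0.106, -0.036], [-0.11, -0.022], [-0.112, -0.009]]
```

send_rows(targets=[0, 0, 0, -0.094, -0.06, 0, -1, 0, 0, 0, -0.101, -0.048, 0, -1, 0, 0, 0, 0, 0, 0, -1, 0, 0, 0, 0, 0, 0, -1])

```text
time_s: 13.22
eef_pos: [472.9, 142.4, 88.3]
ee_rot: [0.0, 0.613, 0.79, -0.0]
force: [0.5, 0.0, 7.9]
grip_width: 0.255
grip_force: 31.8
```

```bash
python3 -c "
from h import *
crank((527.9,135.2))"
```

```text
phi 158.2 rad 55.5 Ft -0.1 Fr -0.5 z 88.3 t 13.225 p [472.9 142.4]
```

send_rows(targets=[0, 0, 0, -0.106, -0.036, 0, -1, 0, 0, 0, 0, 0, 0, -1, 0, 0, 0, 0, 0, 0, -1])

```text
time_s: 13.6
eef_pos: [472.4, 135.5, 88.3]
ee_rot: [0.0, 0.613, 0.79, -0.0]
force: [1.0, -2.9, 8.2]
grip_width: 0.252
grip_force: 31.8
```

```bash
python3 -c "
from h import *
crank((527.9,135.2))"
```

```text
phi 165.4 rad 55.5 Ft 2.9 Fr -1.0 z 88.3 t 13.6 p [472.4 135.5]
```

send_rows(targets=[0, 0, 0, -0.11, -0.022, 0, -1, 0, 0, 0, 0, 0, 0, -1, 0, 0, 0, 0, 0, 0, -1])

```text
time_s: 13.98
eef_pos: [472.8, 128.8, 88.3]
ee_rot: [0.0, 0.613, 0.79, -0.0]
force: [1.6, -3.2, 7.8]
grip_width: 0.259
grip_force: 31.8
```

```bash
python3 -c "
from h import *
crank((527.9,135.2))"
```

```text
phi -187.7 rad 55.4 Ft 3.3 Fr -1.2 z 88.3 t 13.975 p [472.8 128.8]
```

send_rows(targets=[0, 0, 0, -0.068, -0.008, 0, -1, 0, 0, 0, 0, 0, 0, -1, 0, 0, 0, 0, 0, 0, -1])

```text
time_s: 14.35
eef_pos: [473.5, 124.8, 88.3]
ee_rot: [0.0, 0.613, 0.79, -0.0]
force: [1.4, -1.6, 8.1]
grip_width: 0.257
grip_force: 31.8
```

```bash
python3 -c "
from h import *
crank((527.9,135.2))"
```

```text
phi -183.5 rad 55.4 Ft 1.9 Fr -1.1 z 88.3 t 14.35 p [473.5 124.8]
```

send_rows(targets=[0, 0, 0, 0, 0, 0, -0.3, 0, 0, 0, 0, 0, 0, 0.2, 0, 0, 0, 0, 0, 0, 1, 0, 0, 0, 0, 0, 0, 1, 0, 0, 0, 0, 0, 0, 1])

```text
time_s: 14.98
eef_pos: [473.3, 124.8, 87.8]
ee_rot: [-0.0, 0.613, 0.79, -0.0]
force: [-0.5, 0.7, 0.4]
grip_width: 1.002
grip_force: 0.0
```

send_rows(targets=[0, 0, 0, 0, 0, -0.3, 1, 0, 0, 0, 0, 0, -0.7, 1, 0, 0, 0, 0, 0, -0.7, 1, 0, 0, 0, -0.5, 0, -0.5, 1, 0, 0, 0, -0.8, 0, -0.2, 1])

```text
time_s: 15.6
eef_pos: [493.2, 49.0, 233.9]
ee_rot: [0.001, 0.612, 0.791, 0.001]
force: [1.7, -0.3, -1.0]
grip_width: 0.999
grip_force: 0.0
```

send_rows(targets=[0, 0, 0, -0.8, 0, 0, 1, 0, 0, 0, -0.8, 0, 0, 1, 0, 0, 0, 0, 0, 0, 1])

```text
time_s: 15.98
eef_pos: [516.7, -46.4, 231.5]
ee_rot: [-0.0, 0.615, 0.789, -0.0]
force: [-0.1, 0.7, -0.4]
grip_width: 1.001
grip_force: 0.0
```

```bash
python3 -c "
from h import *
w=cap('wrist'); togo(527.9,135.2,200,14)
cv2.imwrite('pics/w6.png',cv2.resize(w['img'][:,:,::-1],(800,600),interpolation=cv2.INTER_CUBIC))"
```

```text
pos [516.4 -44.7 231.6] ydir 14.2 shift [2.86 0.92 0.53] turn z 0.2 q6 -0.56 tilt [ 0.001 -0.001 -1.   ] F [ 0.2 -0.1 -0. ] w 1.002 t 16.025
```

View pics/w6.png

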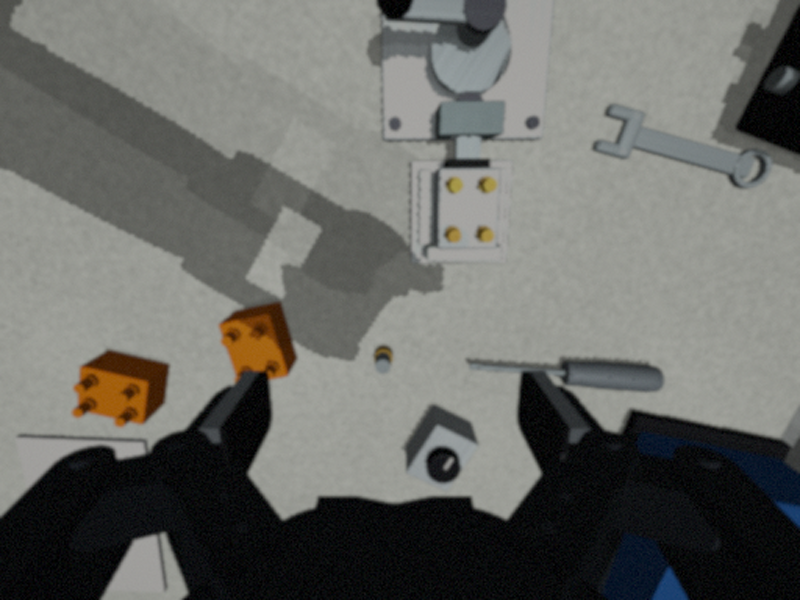

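The wrist view shows the box home against the back stop at (470,210), with the extended foot on it. The crank knob is still where I left it, near (393,5), and the bystanders are in place. I make one numeric check with the top camera that the knob stayed put.

```bash
python3 - <<'E'
from h import *
a=load('top'); c=cap('top')
sh=np.array([527.9,135.2])
for n,im,X in (('start',a,(582.2,140.1,121)),('now',c,(473.4,124.8,121))):
    u,v=proj(im,X); u0,v0=int(u)-9,int(v)-9
    g=cv2.cvtColor(im['img'][v0:v0+19,u0:u0+19],cv2.COLOR_RGB2GRAY)
    m=(g<55).astype(np.uint8); N,l,st,ce=cv2.connectedComponentsWithStats(m)
    for k in range(1,N):
        if st[k,4]>8: q=ray(im,*(ce[k]+[u0,v0]),115); print(n,st[k,4],q.round(1),'expect',X[:2],'phi',(ang(q-sh)-14.3).round(1))
E
python3 - <<'E'
from h import *
sh=np.array([527.9,135.2]); a=cap('top')
for n,im,X in (('now',a,(473.4,124.8,121)),):
    u,v=proj(im,X); u0,v0=int(u)-9,int(v)-9
    g=cv2.cvtColor(im['img'][v0:v0+19,u0:u0+19],cv2.COLOR_RGB2GRAY); print(u,v); print(g[::2,::1])
# wrist: knob at image top edge, measure dark blob
w=load('wrist'); print('expected knob px in wrist', proj(w,(473.4,124.8,121)), proj(w,(473.4,124.8,81)))
g=cv2.cvtColor(w['img'],cv2.COLOR_RGB2GRAY)[:14,230:330]; ys,xs=np.where(g<35); print(xs.min()+230,xs.max()+230,ys.max(),len(xs))
E
```

```text
230.97705467530577 211.92654924667684
[[ 80  83  88  95 109 124 129 132 141 144 144 139 116  97 116 134 136 130
  118]
 [101 113 126 138 144 143 134 132 141 144 144 139 123 101  97 104 107 112
  126]
 [115 127 135 141 145 146 145 142 142 144 144 142 135 116 102 113 134 145
  147]
 [ 81  74  86 111 132 143 144 134 124 113 103 106 114 106 100 120 140 147
  148]
 [106  82  79  96 122 138 130 102  71  63  63  63  59  57  71  97 125 144
  148]
 [142 140 139 143 146 142 121  86  66  65  68  67  64  56  56  81 107 131
  145]
 [148 148 148 148 149 147 137 110  76  62  61  59  53  51  66  85  97 107
  123]
 [148 148 148 148 147 147 146 143 134 114  86  63  61  67  74  80  85  89
   95]
 [143 139 138 139 134 123 114 112 120 126 125 120 106  92  88  89  91  92
  102]
 [137 136 134 137 140 142 143 141 139 137 136 138 138 135 134 132 133 134
  138]]
expected knob px in wrist [251.86547269 -22.74968061] [251.92331863  -1.67771405]
242 262 11 187
```

```bash
python3 -c "
from h import *
print(job.finish_job())"
```

```text
the job is handed in; nothing more can be done
None
```

I set the splitter in the nest, sockets up, and cranked the press to about the middle of the dwell; the crank stayed put when I let go, and I handed the job in at about 16 s without hearing the verdict.

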